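# Load a long reel on the spool stand

### The arm

A 6-joint arm with a two-finger parallel gripper is mounted at the origin on a cart in front of the work surface, level with it; the furniture and walls round the work are solid. World frame = base frame: x ahead of the robot, y to its left, z up, the work surface at z = 0. Lengths are in m, angles in rad, forces in N, time in s.
With the tool pointing down it reaches from about 0.4 to 0.825 m from the base axis. Payload 7 kg.
Tool frame: the origin (TCP) lies at the very end of the fingers, on their centre line; the grasp point (between the pads) lies 19 mm behind it; z points along the fingers, y is the line along which they close (so a half turn about z gives the same grasp; the last joint's range is limited). The gripper opens to 88 mm and grips with 3 to 60 N. Pads are 19 mm wide; open, the fingers measure 130 mm over their backs; the gripper's body (78 mm by 193 mm) begins 47 mm behind the grasp point.
Start: joints at [1.56, 0.359, 0.012, 0, -1.224, -0.288], TCP at [0.199, 0.645, 0.189] pointing down, gripper open.
Joint ranges: [-3.07, 3.07], [-1.43, 2.12], [-1.02, 1.25], [-3.03, 1.67], [-3.05, -0], [-3.03, 3.03]. Speed limits (rad/s): [2.39, 2.39, 3.01, 3.14, 3.14, 3.14].

### API

Orientations are given as a unit quaternion [w, x, y, z].
In Python, from workcell import robot gives the robot as it stands.
- The arm moves only by the tool servo_tool, never from a script. Its argument "motion" is a list of rows, each an object with "delta_pos": the shift along the tool's x, y, z in units of 30 mm (1.0 is 30 mm), a list of three; "delta_rot": the turn, a rotation vector about the tool's x, y, z in units of 10 degrees (1.0 is 10 degrees), a list of three; "grip": the closure, from 0 (fully open) to 1 (shut). A call has 1 to 8 rows; each row shifts and turns the commanded pose from where the row before left it, along the tool's axes as they then stand; what a row does not reach is not made up. A row lasts 1/8 s, in which the tool goes at most 62.5 mm and 10.7 degrees, less where a joint would pass 70% of its speed; a pose out of reach is approached as far as the arm can. A call is refused whole if a number of a shift passes 1 or a number of a turn 1, either way. A call with a gripper value outside its range is refused whole. The fingers move at their own pace and stop on an object; "force" is the grip in N (left out, the last holds). Time passes only in rows, so rows that do not move let the fingers close. It gives the time, the measured TCP pose, the force, the opening and the grip force at its end, in the units of the state.
- robot.state(): the state, without advancing time (a new reading comes with each control period).
- robot.snapshot(name): name is "scene" or "top" or "wrist"; returns a dict with "color" (480x640x3 uint8, blue, green, red), "depth" (480x640 float32, m along the optical axis (not along the pixel's ray), 0 where there is no reading), "vfov" (degrees; the focal length in pixels is half the picture's height over the tangent of half this angle, whatever the lens; pixels are square), "cx", "cy" (the principal point, pixels), "R" (3x3) and "t" (3): a world point X has camera coordinates R X + t. Camera axes: x right, y down, z forward; pixel columns grow to the right and rows downward; lengths in m; the calibration is good to about 2 mm. A picture is of the moment at which its call begins.
- robot.close_job(): hands the job in; it is judged then, once.
Trained networks look in a picture, given as the dict that the camera call returned (one of the last four; its "shot" number tells which), for a name from the list of things; names that differ only in an ending like _2 or _b are one class to them, and where a whole thing is asked for, a point or a joint stands for the part that bears it (a point fixed in the world has none). Each returns a list of dicts, best first, with "p" (0 to 1); they miss things now and then, are a little off and sometimes report something else, mostly with a low value. They report only what shows in the picture. A call takes as long as a camera call.
- robot.regions_of(label, picture): "mask" (480x640 bool, what is visible of it) and "position" ([row, column] in pixels, amid what is visible of it).
- robot.mark_of(label, picture): "position" ([row, column] in pixels: a listed point, or the origin of a listed thing).
The state is a dict: "clock": time; "joint_positions": joint angles; "joint_vel": joint speeds; "effort": joint torques, N m; "tool_pos": TCP position; "orientation": TCP orientation; "contact_force": force on the tool from outside, world axes, zero at the start; "ft_torque": the same for the moment, N m; "opening": finger opening in m; "finger_force": force on a finger pad.
Only numpy, scipy, OpenCV 4.12 (cv2) and the standard library are available. Lean on these libraries where they do the work, as an engineer would, in place of code of your own. Each camera call takes 0.05 s, during which the arm holds its last target. There are 200 camera calls.

### The job

Lift the empty spindle out of the spool stand by its wooden handle, thread it through the bore of the long reel lying in the sloping rack and carry the reel back on it. Lay the loaded spindle to rest in both forks of the stand, the reel between the forks and the handle at the keeper's end as it was, then swing the steel keeper fully down over the spindle. Leave the short reel, the jar and the tape measure where they are.

Things in the scene. Friction and masses are not known exactly. Their poses are not given: they have to be found in the camera images.
- spindle: Loose spindle, 180 mm, 80 g: 10 mm steel rod with a wooden handle. Origin on the axis at the collar's tip-side face, +x to the tip at x = 88 mm (last 10 mm tapered). Collar, 24 mm across, x -6 to 0; bare neck -36 to -6; handle, 14 x 14 mm in y and z, -92 to -36. Balances near x = 2. Starts level in the stand, neck in the near fork, tip along the stand's +x.
- spindle_grip (a point): Point on the spindle's axis in the handle at x = -66 mm: a good place to grip, across the 14 mm width.
- spindle_neck (a point): Point on the spindle's axis in the middle of the neck, x = -21 mm; rests in the near fork when the spindle is laid home (it may lie up to 11 mm to either side along the rod).
- spindle_end (a point): Point on the spindle's axis near the tip, x = +76 mm; rests in the far fork.
- long_spool: The longer of two empty wooden reels: 60 mm, about 45 g. Flanges 54 mm in diameter, 6 mm thick; barrel 32 mm; straight through bore 18 mm. Origin at the centre of the bore's mouth at its lower end, +x along the bore. At the start it lies loose on the slope: +x points into the rack and rises 30 degrees. Its bay varies.
- long_spool_mid (a point): Middle of the long reel, on its axis, x = 30 mm.
- short_spool: The short reel (36 mm long, otherwise like the long one, same flanges and bore), in the other bay of the rack. Origin at its lower mouth, +x along the bore. Leave it.
- spool_rack: Fixed wooden sloping rack, 129 mm wide, two bays at y = -31 and +31 mm. Origin on the desk below the foot of the slope; +x into the rack (to the robot's left). The board rises 30 degrees along +x from 105 mm height at x = 0 to about x = 70. Lip at the low end 10 mm, ribs beside the bays 18, rib at the high end 23 mm off the board. Reels' lower mouth centres: x = -13, height 128 mm.
- spool_stand: Fixed wooden stand: base 150 x 74 x 10 mm, two upright forks 97 mm apart, 8 mm thick, 44 mm wide, 94 mm high. Origin on the desk under the middle; +x from the near fork (with keeper) to the far fork. Each fork has a slot open at the top, 13 mm wide below, flaring to about 24 mm; a 10 mm rod on the slot's floor has its axis 80 mm above the desk.
- near_fork (a point): Where the spindle's axis crosses the near fork when home, 80 mm above the desk, at x = -48.5 mm in the stand; axes as the stand's.
- far_fork (a point): The same in the far fork, x = +48.5 mm.
- keeper_hinge (a point): Axis of the keeper's hinge (parallel to the stand's x), on the +y side of the near fork, 22.5 mm from the slot's middle and 96.5 mm above the desk.
- keeper_end (a point): Point on the keeper's top by its free end, 46 mm from the hinge; the very end is turned up, its top 105 mm above the desk when closed: press the bar just inside it.
- keeper (a joint): Steel keeper bar on the near fork, 52 x 10 x 5 mm. 0 = closed: level across the slot to the stand's -y, top 99.5 mm above the desk, free end at y = -29 mm. Grows as it swings up and over to +y (1.57 upright, 2.0 stop). Stiff hinge (0.03 N m): stays where left, must be pushed all the way down. Starts at 1.5 to 1.95. Closed, it clears the rod by 2 mm.
- scrap_jar: A glass preserving jar of scraps, 91 mm wide and 167 mm tall, standing on the desk between rack and stand; origin under its centre. Leave it. Behind it stands the fixed sewing machine, 285 mm tall: bed from x = 0.58 m back, 75 mm high, y = -0.38 to 0.03 m; pillar and upper arm from x = 0.595 m, y = -0.38 to -0.02 m.
- tape_measure: A round tape measure lying on the desk, 55 x 68 x 18 mm; origin under its centre. Leave it.

How it is judged:
On the way, in this order (a step that is already met when the one before it is completed fails the run):
1. the spindle runs through the long reel's bore and carries it clear of the rack (x of long_spool_mid in the frame of spindle between 0.024 and 0.062 m and distance between long_spool_mid and spindle below 0.064 m and angle between the x axis of spindle and the x axis of long_spool, either way round below 0.3 rad and contact force between long_spool and spool_rack below 0.05 N and distance of long_spool_mid from where it was at the start of the episode above 0.05 m and height (world z) of long_spool_mid above 0.08 m), for 0.2 s.
2. the loaded spindle lies in both forks with the reel between them (x of spindle_neck in the frame of near_fork between -0.013 and 0.013 m and y of spindle_neck in the frame of near_fork between -0.005 and 0.005 m and z of spindle_neck in the frame of near_fork between -0.005 and 0.005 m and y of spindle_end in the frame of far_fork between -0.005 and 0.005 m and z of spindle_end in the frame of far_fork between -0.005 and 0.005 m and angle between the x axis of spindle and the x axis of spool_stand, either way round below 0.1 rad and x of long_spool_mid in the frame of spindle between 0.026 and 0.048 m and angle between the x axis of spindle and the x axis of long_spool, either way round below 0.3 rad), for 0.2 s.
3. the keeper is closed over it (all of step 2 and value of joint keeper below 0.08 rad), for 0.2 s.
At the end, for the whole second after the job is handed in: Spindle in both forks, tip at the far one: neck and end points within 5 mm of the fork points sideways and in height, neck within 13 mm along the rod, axes within 0.1 rad; the long reel on it, its middle 26 to 48 mm from the collar face; keeper below 0.08 rad; spindle and reel at rest (all of step 3 and linear speed of each of spindle, long_spool below 0.02 m/s); the robot touches nothing.
It fails at once if the short reel is moved by more than 20 mm (distance of short_spool from where it was at the start of the episode above 0.02 m).
It fails at once if the jar or the tape measure is moved by more than 20 mm, or the jar tipped (distance of any of scrap_jar, tape_measure from where it was at the start of the episode above 0.02 m or angle between scrap_jar's own z axis and vertical above 0.35 rad).
It also fails if it takes over 70 s, if anything falls off the work surface, if the arm or the gripper's body presses on something with over 40 N, if the wrist force passes 120 N, or if a joint passes its speed limit or range.

## Working session

There is one attempt and no reset: what is moved stays moved. The work goes in short steps, Python scripts to look and compute and a tool call to move; the robot and the scene stay as the last step left them, time stands still between calls to the robot, and variables do not carry over. Pictures are saved under pics/ and viewed, at most 10 in all, crops included, and the job is handed in when it is done.

Besides the shell and the picture viewer there is one more tool, called after "Emit:" as name(argument=value, ...), one argument or row to a line, values as JSON. servo_tool: Moves the arm, as the interface text tells. Its arguments: {"type":"object","properties":{"motion":{"type":"array","items":{"type":"object","properties":{"delta_pos":{"type":"array","items":{"type":"number"}},"delta_rot":{"type":"array","items":{"type":"number"}},"grip":{"type":"number"}}}},"force":{"type":"number"}},"required":["motion"]}

```bash
mkdir -p pics; ls; cat > h.py <<'E'
import numpy as np, cv2
from scipy.spatial.transform import Rotation as Ro
from workcell import robot
def K(s):
    return 240/np.tan(np.radians(s["vfov"])/2)
def px2w(s,r,c,z):
    f=K(s); return s["R"].T@(np.array([(c-s["cx"])/f*z,(r-s["cy"])/f*z,z])-s["t"])
def cloud(s):
    d=s["depth"];f=K(s);r,c=np.mgrid[:480,:640]
    P=np.stack([(c-s["cx"])/f*d,(r-s["cy"])/f*d,d],-1)
    W=(P-s["t"])@s["R"]; W[d<=0]=np.nan
    return W
def proj(s,X):
    f=K(s);p=s["R"]@np.asarray(X)+s["t"];return np.array([s["cy"]+f*p[1]/p[2],s["cx"]+f*p[0]/p[2]])
def ray(s,r,c):
    f=K(s);d=s["R"].T@np.array([(c-s["cx"])/f,(r-s["cy"])/f,1]);return -s["R"].T@s["t"],d
def onz(s,r,c,z):
    o,d=ray(s,r,c);return o+d*(z-o[2])/d[2]
E
cat > m1.py <<'E'
from h import *
np.set_printoptions(precision=4,suppress=True)
print(robot.state())
for n in ["scene","top"]:
    s=robot.snapshot(n); cv2.imwrite(f"pics/{n}1.png",s["color"]); W=cloud(s)
    print(n,"campos",-s["R"].T@s["t"],s["vfov"])
    for l in ["spindle","long_spool","short_spool","spool_rack","spool_stand","keeper","scrap_jar","tape_measure"]:
        for q in robot.regions_of(l,s)[:2]:
            P=W[q["mask"]];P=P[~np.isnan(P[:,0])]
            if len(P): print(" R",l,round(q["p"],2),q["mask"].sum(),np.round(q["position"]),"med",np.median(P,0),"lo",np.percentile(P,2,0),"hi",np.percentile(P,98,0))
    for l,z in [("spindle",.08),("spindle_grip",.08),("spindle_neck",.08),("spindle_end",.08),("long_spool",.128),("long_spool_mid",.143),("short_spool",.128),("spool_rack",0),("spool_stand",0),("near_fork",.08),("far_fork",.08),("keeper_hinge",.0965),("keeper_end",.14),("scrap_jar",0),("tape_measure",0)]:
        for q in robot.mark_of(l,s)[:2]:
            print(" M",l,round(q["p"],2),np.round(q["position"],1),onz(s,*q["position"],z))
E
python3 m1.py
```

```text
pics
{'clock': 0.0, 'joint_positions': array([ 1.5601,  0.3594,  0.011 , -0.0004, -1.2241, -0.2882]), 'joint_vel': array([ 0.    ,  0.0001,  0.0028, -0.0006, -0.0006, -0.0008]), 'effort': array([  0.0008, -58.2728,  29.3041,   6.9971,   0.007 ,  -0.0002]), 'tool_pos': array([0.1986, 0.6446, 0.1882]), 'orientation': array([ 0.0008,  0.9888, -0.1489, -0.0001]), 'contact_force': array([-0.7009, -0.6496, -0.0174]), 'ft_torque': array([-0.0216,  0.0201, -0.0459]), 'finger_force': 0.0, 'opening': 0.08764669362472156}
scene campos [ 0.6536 -0.6951  1.1984] 46.77645984475565
 R long_spool 0.64 442 [100. 351.] med [0.4165 0.2839 0.1491] lo [0.3905 0.253  0.1106] hi [0.4382 0.314  0.1772]
 R short_spool 0.7 288 [110. 377.] med [0.4805 0.2758 0.1466] lo [0.4567 0.2548 0.1164] hi [0.5023 0.297  0.1663]
 R spool_rack 0.7 1998 [250. 348.] med [ 0.518  -0.1298  0.1169] lo [ 0.4805 -0.1486  0.0159] hi [ 0.5561 -0.065   0.1644]
 R spool_rack 0.69 2328 [121. 368.] med [0.4479 0.3118 0.0819] lo [0.3844 0.2686 0.0015] hi [0.509  0.3512 0.164 ]
 R spool_stand 0.83 1732 [322. 296.] med [ 0.4505 -0.2857  0
[... 3569 characters left out ...]
 ]
 M long_spool 0.9 [239.4 153. ] [0.4161 0.2646 0.128 ]
 M long_spool_mid 0.56 [239.1 136. ] [0.4153 0.2951 0.143 ]
 M short_spool 0.62 [238.7 153.6] [0.4176 0.2634 0.128 ]
 M spool_rack 0.67 [230.  159.6] [0.4434 0.2828 0.    ]
 M spool_stand 0.84 [237.6 406.6] [ 0.4387 -0.2796  0.    ]
 M spool_stand 0.32 [239.1 154.7] [0.4225 0.2931 0.    ]
 M near_fork 0.82 [230.5 438.7] [ 0.4511 -0.3355  0.08  ]
 M far_fork 0.83 [233.7 392.4] [ 0.4419 -0.2355  0.08  ]
 M keeper_hinge 0.67 [244.3 440.1] [ 0.4206 -0.3352  0.0965]
 M keeper_end 0.63 [248.  443.3] [ 0.4111 -0.3322  0.14  ]
 M scrap_jar 0.8 [203.4 331. ] [ 0.5132 -0.1051  0.    ]
 M tape_measure 0.96 [260.4 340. ] [ 0.3833 -0.1282  0.    ]
```

```bash
python3 - <<'E'
import cv2,numpy as np
a=cv2.imread("pics/top1.png");b=cv2.imread("pics/scene1.png")
f=lambda i,y,x:cv2.resize(i[y:y+100,x:x+133],(400,300),interpolation=cv2.INTER_CUBIC)
cv2.imwrite("pics/m1.png",np.vstack([np.hstack([f(a,190,370),f(a,180,80)]),np.hstack([f(b,270,230),f(b,60,300)])]))
E
```

```text
(no output)
```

View pics/m1.png

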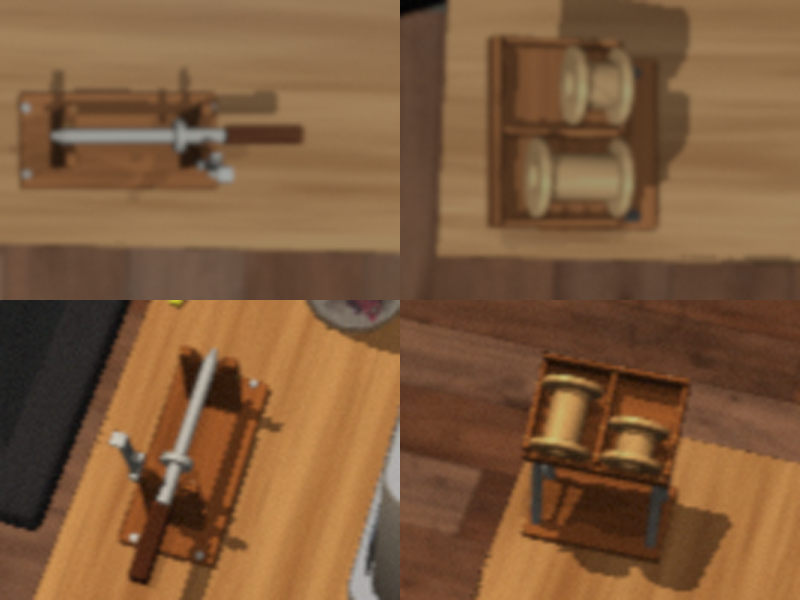

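Emit:
servo_tool(
  motion=[
    {"delta_pos": [0, 0, -0.5], "delta_rot": [0, 0, 0.91]},
    {"delta_pos": [0, 0, -0.5], "delta_rot": [0, 0, 0.91]},
    {"delta_pos": [0, 0, -0.5], "delta_rot": [0, 0, 0.91]},
    {"delta_pos": [0, 0, -0.5], "delta_rot": [0, 0, 0.91]},
    {"delta_pos": [0, 0, -0.5], "delta_rot": [0, 0, 0.91]},
    {"delta_pos": [0, 0, -0.5], "delta_rot": [0, 0, 0.91]},
    {"delta_pos": [0, 0, 0], "delta_rot": [0, 0, 0.91]},
    {"delta_pos": [0, 0, 0], "delta_rot": [0, 0, 0.91]},
  ],
)

```text
invalid input at $.motion[0]: expected keys delta_pos, delta_rot, grip
```

Emit:
servo_tool(
  motion=[
    {"delta_pos": [0.5, -1, 0]},
    {"delta_pos": [0.5, -1, 0]},
    {"delta_pos": [1, -1, 0]},
    {"delta_pos": [1, -1, 0]},
    {"delta_pos": [1, -1, 0]},
    {"delta_pos": [1, -1, 0]},
    {"delta_pos": [1, -1, 0]},
    {"delta_pos": [1, -1, 0]},
  ],
)

```text
invalid input at $.motion[0]: expected keys delta_pos, delta_rot, grip
```

```bash
python3 -c "
from workcell import robot
print(robot.state())"
```

```text
{'clock': 2.4, 'joint_positions': array([ 1.56010803e+00,  3.58617582e-01,  1.18657722e-02,  2.08052102e-05,
       -1.22406710e+00, -2.88116715e-01]), 'joint_vel': array([-3.26702273e-05, -1.04119312e-03, -1.15240142e-04,  1.17409309e-04,
       -3.62719409e-04,  3.83715925e-04]), 'effort': array([-3.40068354e-04, -5.82375383e+01,  2.93274415e+01,  7.00212568e+00,
        1.23091688e-02, -2.48636405e-05]), 'tool_pos': array([0.19871396, 0.64506182, 0.18913869]), 'orientation': array([ 9.83103076e-06,  9.88860716e-01, -1.48843824e-01,  1.12509021e-05]), 'contact_force': array([ 0.33812618, -0.98699297,  0.78625433]), 'ft_torque': array([-0.00957593,  0.05418175, -0.00692688]), 'finger_force': 0.0, 'opening': 0.0880215852751341}
```

Emit:
servo_tool(
  motion=[
    {"delta_pos": [0, 0, -0.5], "delta_rot": [0, 0, 0.91], "grip": 0},
    {"delta_pos": [0, 0, -0.5], "delta_rot": [0, 0, 0.91], "grip": 0},
    {"delta_pos": [0, 0, -0.5], "delta_rot": [0, 0, 0.91], "grip": 0},
    {"delta_pos": [0, 0, -0.5], "delta_rot": [0, 0, 0.91], "grip": 0},
    {"delta_pos": [0, 0, -0.5], "delta_rot": [0, 0, 0.91], "grip": 0},
    {"delta_pos": [0, 0, -0.5], "delta_rot": [0, 0, 0.91], "grip": 0},
    {"delta_pos": [0, 0, 0], "delta_rot": [0, 0, 0.91], "grip": 0},
    {"delta_pos": [0, 0, 0], "delta_rot": [0, 0, 0.91], "grip": 0},
  ],
)

```text
clock: 3.4
tool_pos: [0.1987, 0.6451, 0.2794]
orientation: [0.0, -0.706, 0.708, 0.0]
contact_force: [0.1, 0.2, -0.3]
opening: 0.088
finger_force: 0.0
```

Emit:
servo_tool(
  motion=[
    {"delta_pos": [0.5, -1, 0], "delta_rot": [0, 0, 0], "grip": 0},
    {"delta_pos": [0.5, -1, 0], "delta_rot": [0, 0, 0], "grip": 0},
    {"delta_pos": [1, -1, 0], "delta_rot": [0, 0, 0], "grip": 0},
    {"delta_pos": [1, -1, 0], "delta_rot": [0, 0, 0], "grip": 0},
    {"delta_pos": [1, -1, 0], "delta_rot": [0, 0, 0], "grip": 0},
    {"delta_pos": [1, -1, 0], "delta_rot": [0, 0, 0], "grip": 0},
    {"delta_pos": [1, -1, 0], "delta_rot": [0, 0, 0], "grip": 0},
    {"delta_pos": [1, -1, 0], "delta_rot": [0, 0, 0], "grip": 0},
  ],
)

```text
clock: 4.4
tool_pos: [0.4399, 0.4344, 0.2794]
orientation: [-0.0, 0.708, -0.707, -0.0]
contact_force: [0.1, 0.4, -0.2]
opening: 0.0872
finger_force: 0.0
```

```bash
cat > st.py <<'E'
from h import *
np.set_printoptions(precision=4,suppress=True)
def st():
    s=robot.state();R=Ro.from_quat(np.roll(s["orientation"],-1)).as_matrix()
    print("t",round(s["clock"],2),"j",s["joint_positions"],"tcp",s["tool_pos"],"F",s["contact_force"],"open",s["opening"],s["finger_force"]);print(R)
    return s,R
if __name__=="__main__": st()
E
python3 st.py
```

```text
t 4.4 j [ 1.0946  0.2227  0.0257  0.     -1.3734 -1.0931] tcp [0.4399 0.4344 0.2794] F [ 0.0886  0.428  -0.2316] open 0.0872239572455906 0.0
[[ 0.0015 -1.      0.0002]
 [-1.     -0.0015  0.0003]
 [-0.0003 -0.0002 -1.    ]]
```

Emit:
servo_tool(
  motion=[
    {"delta_pos": [1, 0, 0], "delta_rot": [0, 0, 0], "grip": 0},
    {"delta_pos": [1, 0, 0], "delta_rot": [0, 0, 0], "grip": 0},
    {"delta_pos": [1, 0, 0], "delta_rot": [0, 0, 0], "grip": 0},
    {"delta_pos": [1, 0, 0], "delta_rot": [0, 0, 0], "grip": 0},
    {"delta_pos": [1, 0, 0], "delta_rot": [0, 0, 0], "grip": 0},
    {"delta_pos": [1, 0, 0], "delta_rot": [0, 0, 0], "grip": 0},
    {"delta_pos": [0.5, 0, 0], "delta_rot": [0, 0, 0], "grip": 0},
    {"delta_pos": [0, 0, 0], "delta_rot": [0, 0, 0], "grip": 0},
  ],
)

```text
clock: 5.4
tool_pos: [0.4395, 0.2394, 0.2795]
orientation: [-0.0, 0.707, -0.707, -0.0]
contact_force: [-0.7, 1.4, 0.7]
opening: 0.088
finger_force: 0.0
```

```bash
cat > w.py <<'E'
import sys
from st import *
def look(name,labels):
    s=robot.snapshot("wrist"); cv2.imwrite(f"pics/{name}.png",s["color"]); W=cloud(s)
    print("campos",-s["R"].T@s["t"],s["vfov"],"fwd",s["R"][2])
    for l,z in labels:
        for q in robot.mark_of(l,s)[:1]: print(" M",l,round(q["p"],2),np.round(q["position"],1),onz(s,*q["position"],z))
    return s,W
E
python3 - <<'E'
from w import *
st()
s,W=look("w1",[("long_spool",.128),("long_spool_mid",.143),("short_spool",.128)])
np.savez("w1.npz",W=W)
q=robot.regions_of("long_spool",s)
for a in q[:2]:
    P=W[a["mask"]];P=P[~np.isnan(P[:,0])];print(a["p"],a["mask"].sum(),np.percentile(P,[1,50,99],axis=0))
E
```

```text
t 5.4 j [ 0.8921  0.0172 -0.212   0.     -1.3407 -0.892 ] tcp [0.4395 0.2394 0.2795] F [-0.6624  1.3527  0.675 ] open 0.08800102769622727 0.0
[[ 0.0001 -1.      0.0005]
 [-1.     -0.0001  0.0007]
 [-0.0007 -0.0005 -1.    ]]
campos [0.4395 0.1743 0.4757] 61.465147428254426 fwd [-0.0007  0.2466 -0.9691]
 M long_spool 0.67 [240.  343.8] [0.4204 0.2635 0.128 ]
 M long_spool_mid 0.74 [275.7 348.8] [0.4165 0.2917 0.143 ]
 M short_spool 0.92 [248.2 274.3] [0.4825 0.271  0.128 ]
0.73 2750 [[0.3935 0.2546 0.1088]
 [0.4169 0.2803 0.1513]
 [0.4398 0.3064 0.178 ]]
```

View pics/w1.png

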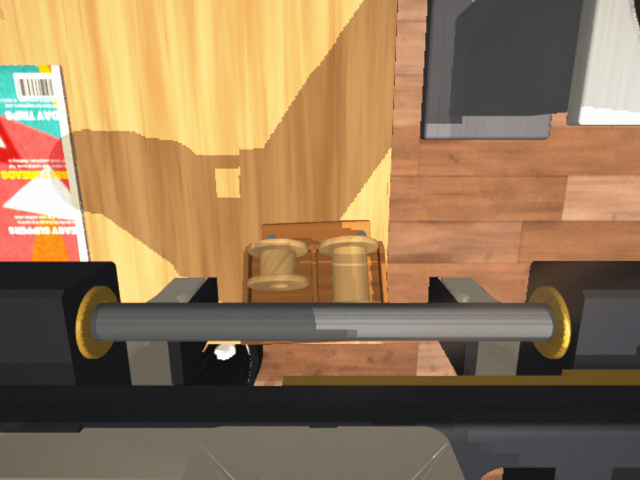

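```bash
cat > fit.py <<'E'
from h import *
from scipy.optimize import least_squares
def box(u,r,u0,u1,R):
    a=np.maximum(u0-u,u-u1);b=r-R
    return np.hypot(np.maximum(a,0),np.maximum(b,0))+np.minimum(np.maximum(a,b),0)
def model(p,P,rects):
    d=np.array([np.cos(p[4])*np.cos(p[3]),np.cos(p[4])*np.sin(p[3]),np.sin(p[4])])
    v=P-p[:3];u=v@d;r=np.linalg.norm(v-np.outer(u,d),axis=1)
    return np.min([box(u,r,*k) for k in rects],axis=0)
REEL=[(0,.006,.027),(.054,.06,.027),(0,.06,.016)]
SPIN=[(-.006,0,.012),(-.092,-.036,.0075),(-.036,.083,.005)]
def fit(P,p0,rects,fixpitch=None):
    f=lambda p:model(p if fixpitch is None else np.r_[p[:4],fixpitch],P,rects)
    p0=np.array(p0,float)
    r=least_squares(f,p0 if fixpitch is None else p0[:4],loss="soft_l1",f_scale=.002,x_scale=[.01]*3+[.1]*(len(p0)-3 if fixpitch is None else 1))
    return r.x,np.sqrt(np.median(f(r.x)**2))
E
python3 - <<'E'
from fit import *
np.set_printoptions(precision=4,suppress=True)
Ww=np.load("w1.npz")["W"]
A={}
s=robot.snapshot("top");A["top"]=cloud(s);s2=robot.snapshot("scene");A["scene"]=cloud(s2);A["wrist"]=Ww
p0=[.417,.262,.128,np.pi/2,np.pi/6]
for n,W in A.items():
    P=W.reshape(-1,3);P=P[~np.isnan(P[:,0])]
    m=model(p0,P,REEL);P=P[(abs(m)<.006)]
    # drop board points
    P=P[P[:,2]>.105+(P[:,1]-.275)*.577+.016]
    if len(P)>30: print(n,len(P),fit(P,p0,REEL),fit(P,p0,REEL,np.pi/6))
E
```

```text
top 365 (array([0.4184, 0.2645, 0.1267, 1.6231, 0.5203]), np.float64(0.0007918361882278922)) (array([0.4184, 0.2646, 0.1266, 1.6228]), np.float64(0.0008149535363076313))
scene 385 (array([0.4161, 0.264 , 0.127 , 1.5949, 0.5112]), np.float64(0.0010429617070623317)) (array([0.4162, 0.2643, 0.1266, 1.5962]), np.float64(0.001050585387377144))
wrist 2786 (array([0.4167, 0.2665, 0.1272, 1.6034, 0.5247]), np.float64(0.00035688451720240587)) (array([0.4167, 0.2665, 0.1272, 1.6034]), np.float64(0.00035425194441955155))
```

Emit:
servo_tool(
  motion=[
    {"delta_pos": [1, 0, 0], "delta_rot": [0, 0, 0], "grip": 0},
    {"delta_pos": [1, 0, 0], "delta_rot": [0, 0, 0], "grip": 0},
    {"delta_pos": [1, 0, 0], "delta_rot": [0, 0, 0], "grip": 0},
    {"delta_pos": [1, 0, 0], "delta_rot": [0, 0, 0], "grip": 0},
    {"delta_pos": [1, 0, 0], "delta_rot": [0, 0, 0], "grip": 0},
    {"delta_pos": [1, 0, 0], "delta_rot": [0, 0, 0], "grip": 0},
    {"delta_pos": [1, 0, 0], "delta_rot": [0, 0, 0], "grip": 0},
    {"delta_pos": [1, 0, 0], "delta_rot": [0, 0, 0], "grip": 0},
  ],
)

```text
clock: 6.75
tool_pos: [0.4396, -0.0002, 0.2792]
orientation: [0.0, 0.708, -0.706, -0.0]
contact_force: [1.1, -0.1, 0.7]
opening: 0.088
finger_force: 0.0
```

Emit:
servo_tool(
  motion=[
    {"delta_pos": [1, 0, 0], "delta_rot": [0, 0, 0], "grip": 0},
    {"delta_pos": [1, 0, 0], "delta_rot": [0, 0, 0], "grip": 0},
    {"delta_pos": [1, 0, 0], "delta_rot": [0, 0, 0], "grip": 0},
    {"delta_pos": [1, 0, 0], "delta_rot": [0, 0, 0], "grip": 0},
    {"delta_pos": [1, 0, 0], "delta_rot": [0, 0, 0], "grip": 0},
    {"delta_pos": [1, 0, 0], "delta_rot": [0, 0, 0], "grip": 0},
    {"delta_pos": [1, 0, 0], "delta_rot": [0, 0, 0], "grip": 0},
    {"delta_pos": [1, 0, 0], "delta_rot": [0, 0, 0], "grip": 0},
  ],
)

```text
clock: 7.75
tool_pos: [0.4402, -0.2404, 0.279]
orientation: [0.0, 0.708, -0.706, -0.0]
contact_force: [0.2, 0.2, 0.4]
opening: 0.0873
finger_force: 0.0
```

Emit:
servo_tool(
  motion=[
    {"delta_pos": [1, 0, 0], "delta_rot": [0, 0, 0], "grip": 0},
    {"delta_pos": [1, 0, 0], "delta_rot": [0, 0, 0], "grip": 0},
    {"delta_pos": [1, 0, 0], "delta_rot": [0, 0, 0], "grip": 0},
    {"delta_pos": [0.5, 0, 0], "delta_rot": [0, 0, 0], "grip": 0},
    {"delta_pos": [0, 0, 0], "delta_rot": [0, 0, 0], "grip": 0},
  ],
)

```text
clock: 8.38
tool_pos: [0.4401, -0.345, 0.2785]
orientation: [0.0, 0.707, -0.707, -0.001]
contact_force: [1.3, 0.5, 0.1]
opening: 0.0876
finger_force: 0.0
```

```bash
python3 - <<'E'
from w import *
from fit import *
st()
s,W=look("w2",[("spindle",.08),("spindle_grip",.08),("spindle_neck",.08),("spindle_end",.08),("near_fork",.08),("far_fork",.08),("keeper_hinge",.0965),("keeper_end",.14)])
s2=robot.snapshot("top");s3=robot.snapshot("scene")
p0=[.442,-.314,.08,np.pi/2,0]
for n,W in [("w",W),("top",cloud(s2)),("scene",cloud(s3))]:
    P=W.reshape(-1,3);P=P[~np.isnan(P[:,0])]
    P=P[(abs(model(p0,P,SPIN))<.008)&(P[:,2]>.079)]
    if len(P)>30: print(n,len(P),fit(P,p0,SPIN),fit(P,p0,SPIN,0))
E
```

```text
t 8.38 j [-0.3148  0.1225 -0.0991 -0.0001 -1.3503  0.3151] tcp [ 0.4401 -0.345   0.2785] F [1.312  0.5433 0.1201] open 0.08755316587158077 0.0
[[ 0.0003 -1.     -0.001 ]
 [-1.     -0.0003  0.0004]
 [-0.0004  0.001  -1.    ]]
campos [ 0.4404 -0.41    0.4748] 61.465147428254426 fwd [-0.0023  0.2464 -0.9692]
 M spindle 0.77 [241.1 321. ] [ 0.4412 -0.3077  0.08  ]
 M spindle_grip 0.69 [174.3 319.4] [ 0.4427 -0.3746  0.08  ]
 M spindle_neck 0.56 [220.3 321.6] [ 0.4406 -0.3291  0.08  ]
 M spindle_end 0.75 [306.6 322.7] [ 0.4395 -0.2364  0.08  ]
 M near_fork 0.64 [215.1 321. ] [ 0.4412 -0.3344  0.08  ]
 M far_fork 0.64 [311.9 317.9] [ 0.4446 -0.2304  0.08  ]
 M keeper_hinge 0.69 [221.8 341.3] [ 0.4217 -0.331   0.0965]
 M keeper_end 0.73 [234.3 356.1] [ 0.4111 -0.3292  0.14  ]
w 1976 (array([ 0.4408, -0.3081,  0.0809,  1.5964, -0.0031]), np.float64(0.000535161152153272)) (array([ 0.4408, -0.3081,  0.081 ,  1.5965]), np.float64(0.0005341881460204187))
top 292 (array([ 0.4428, -0.3102,  0.082 ,  1.5886,  0.0116]), np.float64(0.0014521757544262994)) (array([ 0.4424, -0.31  ,  0.0814,  1.5942]), np.float64(0.0013153272289616737))
scene 401 (array([ 0.441 , -0.31  ,  0.0809,  1.5928,  0.0115]), np.float64(0.0011753957292451062)) (array([ 0.4409, -0.3099,  0.0805,  1.5936]), np.float64(0.0011431448877936212))
```

View pics/w2.png

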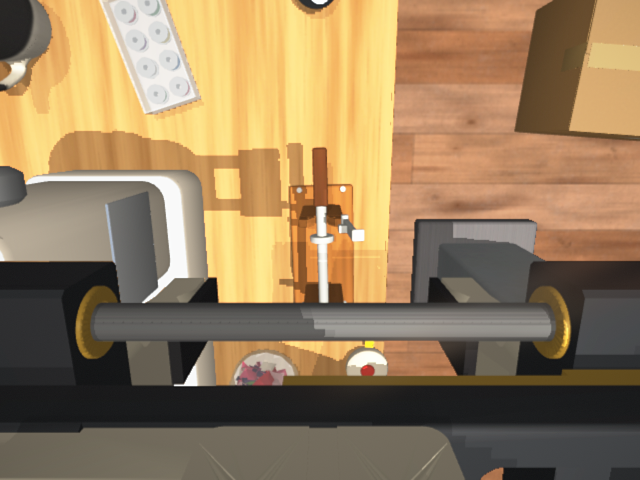

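Emit:
servo_tool(
  motion=[
    {"delta_pos": [0.7, -0.05, 0.5], "delta_rot": [0, 0, -0.15], "grip": 0.4},
    {"delta_pos": [0.67, -0.04, 1], "delta_rot": [0, 0, 0], "grip": 0.5},
    {"delta_pos": [0, 0, 1], "delta_rot": [0, 0, 0], "grip": 0.5},
    {"delta_pos": [0, 0, 1], "delta_rot": [0, 0, 0], "grip": 0.5},
    {"delta_pos": [0, 0, 1], "delta_rot": [0, 0, 0], "grip": 0.5},
    {"delta_pos": [0, 0, 0], "delta_rot": [0, 0, 0], "grip": 0.5},
  ],
  force=50,
)

```text
clock: 9.68
tool_pos: [0.4419, -0.3849, 0.142]
orientation: [0.001, 0.717, -0.697, -0.002]
contact_force: [-0.6, -0.2, 1.0]
opening: 0.0445
finger_force: 0.0
```

```bash
python3 st.py
```

```text
t 9.68 j [-0.3834  0.2517 -0.2523 -0.0005 -1.0715  0.411 ] tcp [ 0.4419 -0.3849  0.142 ] F [-0.6262 -0.2422  0.9523] open 0.04447264539580347 0.0
[[ 0.0273 -0.9996 -0.0042]
 [-0.9996 -0.0273  0.0022]
 [-0.0023  0.0041 -1.    ]]
```

Emit:
servo_tool(
  motion=[
    {"delta_pos": [0, 0, 1], "delta_rot": [0, 0, 0], "grip": 0.5},
    {"delta_pos": [0.04, -0.02, 0.9], "delta_rot": [0, 0, 0], "grip": 0.5},
    {"delta_pos": [0, 0, 0.6], "delta_rot": [0, 0, 0], "grip": 0.5},
    {"delta_pos": [0, 0, 0], "delta_rot": [0, 0, 0], "grip": 0.7},
    {"delta_pos": [0, 0, 0], "delta_rot": [0, 0, 0], "grip": 1},
    {"delta_pos": [0, 0, 0], "delta_rot": [0, 0, 0], "grip": 1},
    {"delta_pos": [0, 0, 0], "delta_rot": [0, 0, 0], "grip": 1},
    {"delta_pos": [0, 0, 0], "delta_rot": [0, 0, 0], "grip": 1},
  ],
  force=50,
)

```text
clock: 10.68
tool_pos: [0.4442, -0.3869, 0.0696]
orientation: [-0.0, 0.717, -0.697, 0.0]
contact_force: [-0.3, -0.0, 0.4]
opening: 0.0019
finger_force: 0.0
```

```bash
python3 st.py
```

```text
t 10.68 j [-0.3849  0.3224 -0.3381  0.     -0.9098  0.4125] tcp [ 0.4442 -0.3869  0.0696] F [-0.2554 -0.0141  0.4326] open 0.001859631441072038 0.0
[[ 0.0276 -0.9996  0.0005]
 [-0.9996 -0.0276 -0.0002]
 [ 0.0003 -0.0005 -1.    ]]
```

```bash
python3 - <<'E'
from h import *
a=robot.snapshot("wrist")["color"];b=robot.snapshot("scene")["color"];t=robot.snapshot("top")["color"]
f=lambda i,y,x:cv2.resize(i[y:y+150,x:x+200],(400,300),interpolation=cv2.INTER_CUBIC)
cv2.imwrite("pics/m3.png",np.vstack([np.hstack([f(a,110,220),f(t,160,350)]),np.hstack([f(b,240,200),f(a,260,220)])]))
E
```

```text
(no output)
```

View pics/m3.png

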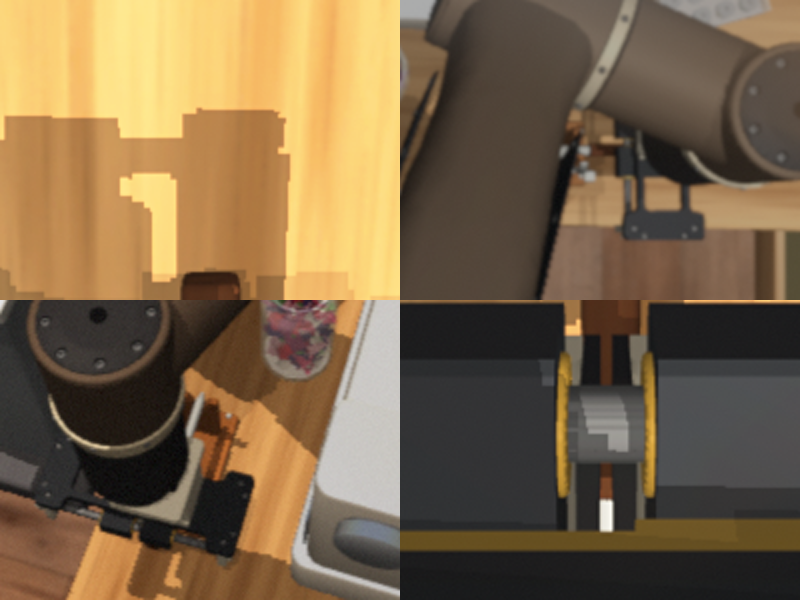

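```bash
python3 - <<'E'
from w import *
from fit import *
s=robot.snapshot("wrist");W=cloud(s)
st()
for r in (246,250,255,260,265,270,275,280):
    print(r,[ (c,W[r,c]) for c in (314,320,325,330,336)])
for q in robot.regions_of("spindle",s)[:2]:
    P=W[q["mask"]];P=P[~np.isnan(P[:,0])];print(q["p"],q["mask"].sum(),q["position"],np.percentile(P,[1,50,99],axis=0))
r=300
for r in(290,310,360,366,370): print(r,[(c,W[r,c]) for c in range(308,340,4)])
E
```

```text
t 10.88 j [-0.3849  0.3229 -0.3384  0.     -0.9096  0.4125] tcp [ 0.444  -0.3868  0.0692] F [-0.3352  0.3436 -0.7803] open 0.0003019135724144445 0.0
[[ 0.0276 -0.9996 -0.0001]
 [-0.9996 -0.0276  0.    ]
 [-0.      0.0001 -1.    ]]
246 [(314, array([ 0.4485, -0.4003,  0.0766])), (320, array([ 0.4456, -0.4002,  0.0759])), (325, array([ 0.4432, -0.4004,  0.0762])), (330, array([ 0.4407, -0.4004,  0.0762])), (336, array([ 0.4346, -0.38  ,  0.0003]))]
250 [(314, array([ 0.4484, -0.4002,  0.0832])), (320, array([ 0.4456, -0.4003,  0.0835])), (325, array([ 0.4432, -0.4007,  0.0847])), (330, array([ 0.4409, -0.4006,  0.0839])), (336, array([ 0.438 , -0.4004,  0.0831]))]
255 [(314, array([ 0.4483, -0.3991,  0.0877])), (320, array([ 0.4455, -0.3994,  0.0884])), (325, array([ 0.4432, -0.3991,  0.0873])), (330, array([ 0.4409, -0.3993,  0.0879])), (336, array([ 0.4381, -0.399 ,  0.0867]))]
260 [(314, array([ 0.4482, -0.3965,  0.0871])), (320, array([ 0.4454, -0.397 ,  0.0885])), (325, array([ 0.4431, -0.3968,  0.0875])), (330, array([ 0.4408, -0.3967,  0.0871])), (336, array([ 0.4381, -0.397 ,  
[... 2041 characters left out ...]
)]
366 [(308, array([ 0.4482, -0.3906,  0.1665])), (312, array([ 0.4472, -0.3831,  0.1543])), (316, array([ 0.446 , -0.3826,  0.1535])), (320, array([ 0.4447, -0.3828,  0.1537])), (324, array([ 0.4435, -0.3831,  0.1541])), (328, array([ 0.4423, -0.3829,  0.1539])), (332, array([ 0.441 , -0.3827,  0.1534])), (336, array([ 0.44  , -0.386 ,  0.1587]))]
370 [(308, array([ 0.4481, -0.3894,  0.1665])), (312, array([ 0.4472, -0.3809,  0.1531])), (316, array([ 0.4459, -0.3813,  0.1536])), (320, array([ 0.4447, -0.3811,  0.1533])), (324, array([ 0.4435, -0.3816,  0.154 ])), (328, array([ 0.4422, -0.3808,  0.1527])), (332, array([ 0.441 , -0.3818,  0.1542])), (336, array([ 0.4421, -0.4089,  0.1973]))]
```

```bash
python3 - <<'E'
from w import *
st()
s=robot.snapshot("wrist");W=cloud(s)
cv2.imwrite("pics/m4.png",cv2.resize(s["color"][230:380,230:410],(720,600),interpolation=cv2.INTER_NEAREST))
for r in range(262,300,4): print(r,[(c,np.round(W[r,c]*1000).tolist()) for c in range(296,352,5)])
E
```

```text
t 10.93 j [-0.3849  0.3229 -0.3384  0.     -0.9096  0.4125] tcp [ 0.444  -0.3868  0.0692] F [-0.2182 -0.7821  0.6474] open 0.000511810849934659 0.0
[[ 0.0276 -0.9996 -0.0001]
 [-0.9996 -0.0276 -0.    ]
 [-0.      0.0001 -1.    ]]
262 [(296, [451.0, -424.0, 179.0]), (301, [450.0, -424.0, 179.0]), (306, [455.0, -368.0, 1.0]), (311, [450.0, -395.0, 86.0]), (316, [447.0, -396.0, 88.0]), (321, [445.0, -396.0, 87.0]), (326, [443.0, -396.0, 87.0]), (331, [440.0, -396.0, 88.0]), (336, [438.0, -396.0, 88.0]), (341, [441.0, -425.0, 180.0]), (346, [440.0, -425.0, 179.0]), (351, [439.0, -425.0, 179.0])]
266 [(296, [451.0, -424.0, 182.0]), (301, [450.0, -424.0, 181.0]), (306, [455.0, -365.0, 1.0]), (311, [450.0, -393.0, 86.0]), (316, [447.0, -394.0, 88.0]), (321, [445.0, -394.0, 87.0]), (326, [443.0, -394.0, 89.0]), (331, [440.0, -394.0, 87.0]), (336, [438.0, -394.0, 88.0]), (341, [441.0, -425.0, 182.0]), (346, [440.0, -425.0, 182.0]), (351, [439.0, -424.0, 181.0])]
270 [(296, [451.0, -424.0, 184.0]), (301, [450.0, -424.0, 184.0]), (306, [455.0, -362.0, -0.0]), (311, [449.0, -392.0, 88.0]), (316,
[... 2161 characters left out ...]
3.0, 195.0]), (306, [448.0, -421.0, 190.0]), (311, [449.0, -395.0, 124.0]), (316, [447.0, -396.0, 127.0]), (321, [445.0, -395.0, 126.0]), (326, [443.0, -395.0, 125.0]), (331, [441.0, -395.0, 125.0]), (336, [439.0, -396.0, 126.0]), (341, [441.0, -421.0, 189.0]), (346, [441.0, -424.0, 196.0]), (351, [440.0, -424.0, 196.0])]
298 [(296, [450.0, -423.0, 197.0]), (301, [449.0, -422.0, 195.0]), (306, [448.0, -421.0, 191.0]), (311, [448.0, -394.0, 125.0]), (316, [447.0, -395.0, 130.0]), (321, [445.0, -396.0, 131.0]), (326, [443.0, -396.0, 130.0]), (331, [441.0, -396.0, 130.0]), (336, [439.0, -394.0, 126.0]), (341, [441.0, -421.0, 191.0]), (346, [441.0, -424.0, 198.0]), (351, [440.0, -423.0, 197.0])]
```

View pics/m4.png

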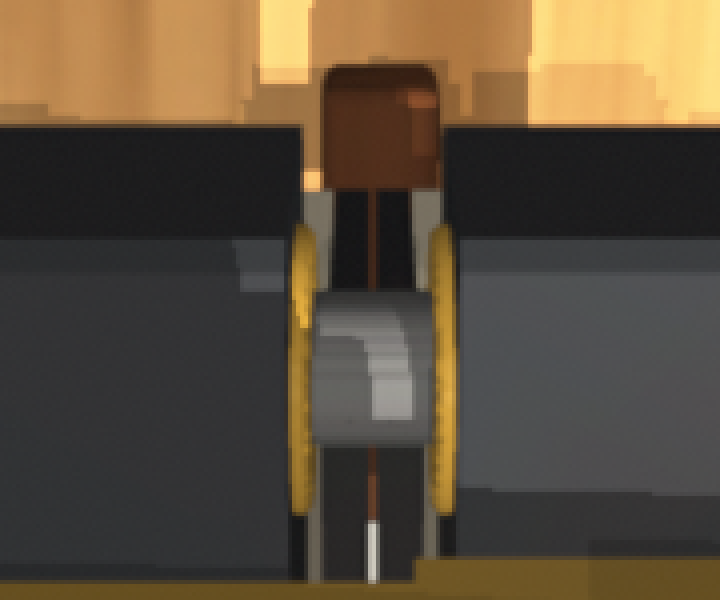

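```bash
python3 - <<'E'
from h import *
np.set_printoptions(precision=3,suppress=True)
W=np.load("w1.npz")["W"]
for r in (280,284,290,296,330,350,370):
    print(r,[(c,(W[r,c]-[.4395,.2394,.2795]).round(3).tolist()) for c in (150,170,185,200,210,214,430,436,445,460,480)])
E
```

```text
280 [(150, [0.214, 0.107, -0.277]), (170, [0.19, 0.108, -0.278]), (185, [0.054, -0.01, 0.046]), (200, [0.048, -0.01, 0.046]), (210, [0.046, -0.009, 0.041]), (214, [0.044, -0.009, 0.041]), (430, [-0.044, -0.008, 0.04]), (436, [-0.046, -0.009, 0.042]), (445, [-0.048, -0.01, 0.046]), (460, [-0.054, -0.01, 0.046]), (480, [-0.502, 0.378, -1.017])]
284 [(150, [0.215, 0.113, -0.278]), (170, [0.058, -0.011, 0.051]), (185, [0.053, -0.01, 0.051]), (200, [0.048, -0.01, 0.049]), (210, [0.044, -0.009, 0.046]), (214, [0.044, -0.007, 0.041]), (430, [-0.044, -0.006, 0.04]), (436, [-0.045, -0.008, 0.045]), (445, [-0.048, -0.01, 0.049]), (460, [-0.052, -0.011, 0.051]), (480, [-0.502, 0.39, -1.014])]
290 [(150, [0.216, 0.121, -0.279]), (170, [0.056, -0.01, 0.056]), (185, [0.051, -0.01, 0.057]), (200, [0.046, -0.009, 0.054]), (210, [0.044, -0.007, 0.048]), (214, [0.044, -0.005, 0.043]), (430, [-0.044, -0.004, 0.04]), (436, [-0.044, -0.007, 0.049]), (445, [-0.047, -0.009, 0.052]), (460, [-0.051, -0.01, 0.057]), (480, [-0.058, -0.01, 0.057])]
296 [(150, [0.217, 0.129, -0.278]), (170, [0.054, -0.01, 0.062]
[... 623 characters left out ...]
7, 0.122])]
350 [(150, [0.048, -0.008, 0.095]), (170, [0.047, -0.002, 0.084]), (185, [0.044, 0.001, 0.081]), (200, [0.044, 0.009, 0.066]), (210, [0.333, 0.548, -0.883]), (214, [0.32, 0.545, -0.877]), (430, [-0.359, 0.626, -1.018]), (436, [-0.38, 0.627, -1.02]), (445, [-0.044, 0.009, 0.065]), (460, [-0.044, 0.001, 0.081]), (480, [-0.048, -0.003, 0.087])]
370 [(150, [0.048, -0.003, 0.097]), (170, [0.048, 0.006, 0.084]), (185, [0.044, 0.007, 0.081]), (200, [0.337, 0.557, -0.791]), (210, [0.309, 0.557, -0.79]), (214, [0.299, 0.559, -0.794]), (430, [-0.365, 0.703, -1.021]), (436, [-0.385, 0.703, -1.021]), (445, [-0.415, 0.702, -1.02]), (460, [-0.044, 0.007, 0.082]), (480, [-0.047, 0.003, 0.088])]
```

Emit:
servo_tool(
  motion=[
    {"delta_pos": [0, 0, 0], "delta_rot": [0, 0, 0], "grip": 0.5},
    {"delta_pos": [0, 0, 0], "delta_rot": [0, 0, 0], "grip": 0.5},
    {"delta_pos": [0, 0, 0], "delta_rot": [0, 0, 0], "grip": 0.5},
    {"delta_pos": [0, 0, 0.7], "delta_rot": [0, 0, 0], "grip": 0.5},
    {"delta_pos": [0, 0.02, 0.65], "delta_rot": [0, 0, 0], "grip": 0.5},
    {"delta_pos": [0, 0, 0], "delta_rot": [0, 0, 0], "grip": 0.8},
    {"delta_pos": [0, 0, 0], "delta_rot": [0, 0, 0], "grip": 1},
    {"delta_pos": [0, 0, 0], "delta_rot": [0, 0, 0], "grip": 1},
  ],
  force=50,
)

```text
clock: 11.98
tool_pos: [0.444, -0.3872, 0.0296]
orientation: [-0.0, 0.717, -0.697, 0.001]
contact_force: [-0.2, -0.4, 0.6]
opening: 0.0192
finger_force: 0.0
```

Emit:
servo_tool(
  motion=[
    {"delta_pos": [0, 0, 0], "delta_rot": [0, 0, 0], "grip": 1},
    {"delta_pos": [0, 0, 0], "delta_rot": [0, 0, 0], "grip": 1},
  ],
)

```text
clock: 12.22
tool_pos: [0.4439, -0.3871, 0.0293]
orientation: [-0.0, 0.717, -0.697, 0.001]
contact_force: [-0.1, -0.3, 2.5]
opening: 0.0133
finger_force: 50.0
```

```bash
python3 st.py
```

```text
t 12.22 j [-0.3853  0.3682 -0.38    0.0001 -0.8213  0.4129] tcp [ 0.4439 -0.3871  0.0293] F [-0.1464 -0.2843  2.5416] open 0.013341294498548872 49.99675512313843
[[ 0.0277 -0.9996  0.0011]
 [-0.9996 -0.0277 -0.0006]
 [ 0.0006 -0.0011 -1.    ]]
```

Emit:
servo_tool(
  motion=[
    {"delta_pos": [0, 0, -0.3], "delta_rot": [0, 0, 0], "grip": 1},
    {"delta_pos": [0, 0, -0.8], "delta_rot": [0, 0, 0], "grip": 1},
    {"delta_pos": [0, 0, -1], "delta_rot": [0, 0, 0], "grip": 1},
    {"delta_pos": [0, 0, -1], "delta_rot": [0, 0, 0], "grip": 1},
    {"delta_pos": [0, 0, -1], "delta_rot": [0, 0, 0], "grip": 1},
    {"delta_pos": [0, 0, -1], "delta_rot": [0, 0, 0], "grip": 1},
    {"delta_pos": [-0.3, 0, -0.9], "delta_rot": [0, 0, 0], "grip": 1},
    {"delta_pos": [-0.8, 0, 0], "delta_rot": [0, 0, 0], "grip": 1},
  ],
)

```text
clock: 13.22
tool_pos: [0.4434, -0.3546, 0.2115]
orientation: [-0.001, 0.716, -0.698, 0.002]
contact_force: [0.6, 0.3, -1.3]
opening: 0.0137
finger_force: 50.0
```

Emit:
servo_tool(
  motion=[
    {"delta_pos": [-1, 0, 0], "delta_rot": [0, 0, 0], "grip": 1},
    {"delta_pos": [-1, 0.05, 0], "delta_rot": [0, 0, 0], "grip": 1},
    {"delta_pos": [-1, 0.05, 0], "delta_rot": [0, 0, 0], "grip": 1},
    {"delta_pos": [-1, 0.05, 0], "delta_rot": [0, 0, 0], "grip": 1},
    {"delta_pos": [-1, 0.05, 0], "delta_rot": [0, 0, 0], "grip": 1},
    {"delta_pos": [-1, 0.05, 0], "delta_rot": [0, 0, 0], "grip": 1},
    {"delta_pos": [-1, 0.05, 0], "delta_rot": [0, 0, 0], "grip": 1},
    {"delta_pos": [-1, 0.05, 0], "delta_rot": [0, 0, 0], "grip": 1},
  ],
)

```text
clock: 14.22
tool_pos: [0.4249, -0.1134, 0.2092]
orientation: [-0.0, 0.717, -0.697, 0.0]
contact_force: [0.3, 0.4, -0.9]
opening: 0.0133
finger_force: 50.0
```

Emit:
servo_tool(
  motion=[
    {"delta_pos": [-1, 0, 0], "delta_rot": [0, 0, 0], "grip": 1},
    {"delta_pos": [-1, 0, 0], "delta_rot": [0, 0, 0], "grip": 1},
    {"delta_pos": [-1, 0, 0], "delta_rot": [0, 0, 0], "grip": 1},
    {"delta_pos": [-0.5, 0, 0], "delta_rot": [0, -0.5, 0], "grip": 1},
    {"delta_pos": [0, 0, 0], "delta_rot": [0, -0.8, 0], "grip": 1},
    {"delta_pos": [0, 0, 0], "delta_rot": [0, -0.9, 0], "grip": 1},
    {"delta_pos": [0, 0, 0], "delta_rot": [0, -0.8, 0], "grip": 1},
    {"delta_pos": [0, 0, 0], "delta_rot": [0, 0, 0], "grip": 1},
  ],
)

```text
clock: 15.22
tool_pos: [0.4225, -0.0119, 0.2078]
orientation: [-0.181, 0.69, -0.676, -0.187]
contact_force: [-0.5, 0.7, -0.1]
opening: 0.0138
finger_force: 50.0
```

```bash
cat > spin.py <<'E'
from w import *
from fit import *
OFF=np.array([-.079,.001,-.0517])
def spin(R,T,verbose=1):
    o=T+R@OFF;d=-R[:,0];p0=[*o,np.arctan2(d[1],d[0]),np.arcsin(d[2])]
    print("pred",np.array(p0))
    for n in ("scene","top","wrist"):
        s=robot.snapshot(n);P=cloud(s).reshape(-1,3);P=P[~np.isnan(P[:,0])]
        u=(P-o)@d;P=P[(abs(model(p0,P,SPIN[::2]+SPIN[:1]))<.01)&(u>-.035)]
        if len(P)>25: print(n,len(P),fit(P,p0,SPIN))
        else: print(n,len(P))
E
python3 - <<'E'
from spin import *
s,R=st();spin(R,s["tool_pos"])
E
```

```text
t 15.22 j [-0.1242  0.0648 -0.241  -0.5294 -1.3808  0.2779] tcp [ 0.4225 -0.0119  0.2078] F [-0.4872  0.7449 -0.1068] open 0.013827522505220092 49.99352037906647
[[ 0.0171 -0.9998 -0.013 ]
 [-0.8649 -0.0214  0.5014]
 [-0.5016  0.0027 -0.8651]]
pred [0.4208 0.0304 0.2922 1.5906 0.5254]
scene 200 (array([0.421 , 0.0293, 0.2901, 1.5912, 0.5331]), np.float64(0.0009366564033510352))
top 272 (array([0.4222, 0.031 , 0.2912, 1.5864, 0.5143]), np.float64(0.0008355285088603283))
wrist 0
```

Emit:
servo_tool(
  motion=[
    {"delta_pos": [0, 0, 0.6], "delta_rot": [0, 0, 0], "grip": 1},
    {"delta_pos": [0, 0, 1], "delta_rot": [0, 0, 0], "grip": 1},
    {"delta_pos": [0, 0, 1], "delta_rot": [0, 0, 0], "grip": 1},
    {"delta_pos": [0, 0, 1], "delta_rot": [0, 0, 0], "grip": 1},
    {"delta_pos": [0, 0, 1], "delta_rot": [0, 0, 0], "grip": 1},
    {"delta_pos": [-0.06, -0.02, 1], "delta_rot": [0, 0, 0], "grip": 1},
    {"delta_pos": [-0.06, -0.03, 1], "delta_rot": [0, 0, 0], "grip": 1},
    {"delta_pos": [0, 0, 0.8], "delta_rot": [0, 0, 0], "grip": 1},
  ],
)

```text
clock: 16.38
tool_pos: [0.4204, 0.1069, 0.0182]
orientation: [-0.18, 0.694, -0.672, -0.185]
contact_force: [0.3, -0.6, 0.4]
opening: 0.0134
finger_force: 50.0
```

Emit:
servo_tool(
  motion=[
    {"delta_pos": [0, 0, 0.6], "delta_rot": [0, 0, 0], "grip": 1},
    {"delta_pos": [0, 0, 0.6], "delta_rot": [0, 0, 0], "grip": 1},
    {"delta_pos": [0, 0, 0], "delta_rot": [0, 0, 0], "grip": 1},
  ],
)

```text
clock: 16.75
tool_pos: [0.4196, 0.1235, -0.0137]
orientation: [-0.18, 0.693, -0.673, -0.186]
contact_force: [-0.1, 0.2, 0.1]
opening: 0.013
finger_force: 50.0
```

```bash
python3 - <<'E'
from spin import *
s,R=st();spin(R,s["tool_pos"])
sc=robot.snapshot("scene");t=robot.snapshot("top")
f=lambda i,y,x:cv2.resize(i["color"][y:y+100,x:x+133],(400,300),interpolation=cv2.INTER_CUBIC)
cv2.imwrite("pics/m5.png",np.hstack([f(t,180,90),f(sc,70,290)]))
p0=[.4167,.266,.1275,1.6,.5236]
for n,S in(("scene",sc),("top",t)):
    P=cloud(S).reshape(-1,3);P=P[~np.isnan(P[:,0])]
    P=P[(abs(model(p0,P,REEL))<.006)&(P[:,2]>.105+(P[:,1]-.275)*.577+.016)]
    if len(P)>30: print(n,len(P),fit(P,p0,REEL))
E
```

```text
t 16.75 j [ 0.1404  0.313  -0.5016 -0.7303 -0.8403  0.4101] tcp [ 0.4196  0.1235 -0.0137] F [-0.1147  0.1794  0.0607] open 0.013043347020814734 49.9941623210907
[[ 0.0242 -0.9996 -0.0159]
 [-0.8658 -0.0289  0.4996]
 [-0.4998  0.0016 -0.8661]]
pred [0.4175 0.166  0.0706 1.5988 0.5234]
scene 1
top 79 (array([0.4222, 0.1648, 0.074 , 1.6502, 0.4757]), np.float64(0.0011765784054216404))
wrist 0
top 675 (array([0.418 , 0.2649, 0.1258, 1.607 , 0.536 ]), np.float64(0.0009922708953746511))
```

View pics/m5.png

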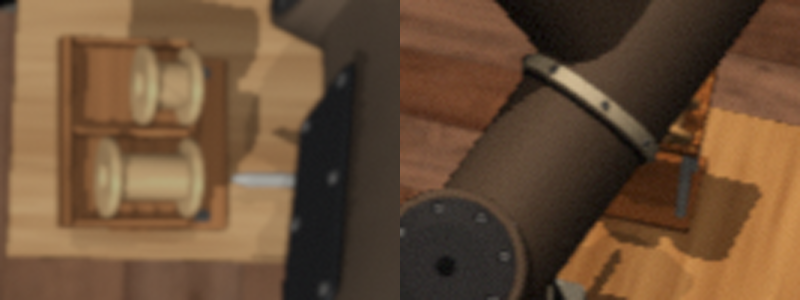

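Emit:
servo_tool(
  motion=[
    {"delta_pos": [-0.3, -0.07, 0], "delta_rot": [0, 0, 0], "grip": 1},
    {"delta_pos": [-0.5, 0, 0], "delta_rot": [0, 0, 0], "grip": 1},
    {"delta_pos": [-0.5, 0, 0], "delta_rot": [0, 0, 0], "grip": 1},
    {"delta_pos": [-0.5, 0, 0], "delta_rot": [0, 0, 0], "grip": 1},
    {"delta_pos": [0, 0, 0], "delta_rot": [0, 0, 0], "grip": 1},
  ],
)

```text
clock: 17.62
tool_pos: [0.4217, 0.1706, 0.0152]
orientation: [-0.181, 0.693, -0.673, -0.185]
contact_force: [0.2, -0.2, -0.8]
opening: 0.0136
finger_force: 50.0
```

```bash
cat > reel.py <<'E'
from spin import *
def reel(p0):
    for n in("scene","top","wrist"):
        S=robot.snapshot(n);P=cloud(S).reshape(-1,3);P=P[~np.isnan(P[:,0])]
        P=P[(abs(model(p0,P,REEL))<.008)&(P[:,2]>.105+(P[:,1]-.275)*.577+.016)]
        print(n,len(P),fit(P,p0,REEL) if len(P)>40 else "")
E
python3 - <<'E'
from reel import *
s,R=st();print("origin",s["tool_pos"]+R@OFF);reel([.4167,.266,.1275,1.6,.5236])
E
```

```text
t 17.62 j [ 0.2568  0.2489 -0.4963 -0.7174 -0.8344  0.2681] tcp [0.4217 0.1706 0.0152] F [ 0.1728 -0.2112 -0.7756] open 0.01360464881400554 49.994357228279114
[[ 0.026  -0.9996 -0.0125]
 [-0.8653 -0.0287  0.5004]
 [-0.5005 -0.0022 -0.8657]]
origin [0.4193 0.213  0.0995]
scene 22 
top 643 (array([0.4183, 0.2652, 0.1258, 1.6161, 0.5402]), np.float64(0.0010399884692672869))
wrist 0
```

Emit:
servo_tool(
  motion=[
    {"delta_pos": [-0.5, 0, 0], "delta_rot": [0, 0, 0], "grip": 1},
    {"delta_pos": [-0.5, 0, 0], "delta_rot": [0, 0, 0], "grip": 1},
    {"delta_pos": [-0.5, 0, 0], "delta_rot": [0, 0, 0], "grip": 1},
    {"delta_pos": [-0.35, 0, 0], "delta_rot": [0, 0, 0], "grip": 1},
    {"delta_pos": [0, 0, 0], "delta_rot": [0, 0, 0], "grip": 1},
  ],
)

```text
clock: 18.4
tool_pos: [0.4199, 0.2179, 0.042]
orientation: [-0.181, 0.693, -0.673, -0.185]
contact_force: [0.2, 0.4, -1.0]
opening: 0.0135
finger_force: 50.0
```

```bash
python3 - <<'E'
from reel import *
s,R=st();print("origin",s["tool_pos"]+R@OFF);reel([.4167,.266,.1275,1.6,.5236])
E
```

```text
t 18.4 j [ 0.3777  0.1949 -0.4864 -0.694  -0.8247  0.1159] tcp [0.4199 0.2179 0.042 ] F [ 0.2095  0.4274 -1.0324] open 0.013517524905583835 49.99432325363159
[[ 0.0248 -0.9996 -0.0137]
 [-0.8656 -0.0283  0.4999]
 [-0.5001 -0.0005 -0.866 ]]
origin [0.4176 0.2604 0.1262]
scene 224 (array([0.4187, 0.2656, 0.1253, 1.6224, 0.5253]), np.float64(0.0014794818103023991))
top 4 
wrist 0
```

Emit:
servo_tool(
  motion=[
    {"delta_pos": [0, 0, -0.2], "delta_rot": [0, 0, 0], "grip": 1},
    {"delta_pos": [0, 0, -0.3], "delta_rot": [0, 0, 0], "grip": 1},
    {"delta_pos": [0, 0, -0.5], "delta_rot": [0, 0, 0], "grip": 1},
    {"delta_pos": [0, 0, -0.6], "delta_rot": [0, 0, 0], "grip": 1},
    {"delta_pos": [0, 0, -0.7], "delta_rot": [0, 0, 0], "grip": 1},
    {"delta_pos": [0, 0, -0.8], "delta_rot": [0, 0, 0], "grip": 1},
    {"delta_pos": [0, 0, -0.8], "delta_rot": [0, 0, 0], "grip": 1},
    {"delta_pos": [0, 0, -0.4], "delta_rot": [0, 0, 0], "grip": 1},
  ],
)

```text
clock: 19.55
tool_pos: [0.4222, 0.1523, 0.1555]
orientation: [-0.182, 0.692, -0.674, -0.185]
contact_force: [-0.5, -0.2, -1.1]
opening: 0.0136
finger_force: 50.0
```

```bash
cat > reel2.py <<'E'
from spin import *
def reel2():
    s,R=st();o=s["tool_pos"]+R@OFF;d=-R[:,0];print("origin",o,d)
    for off in (0,.006):
        p0=[*(o+d*off-np.array([0,0,.004])),np.arctan2(d[1],d[0]),np.arcsin(d[2])]
        for n in("scene","top"):
            S=robot.snapshot(n);P=cloud(S).reshape(-1,3);P=P[~np.isnan(P[:,0])]
            P=P[(abs(model(p0,P,REEL))<.01)]
            if len(P)>40:
                x,e=fit(P,p0,REEL);print(n,len(P),x,e,"along",(x[:3]-o)@d)
if __name__=="__main__": reel2()
E
python3 reel2.py
```

```text
t 19.55 j [ 0.253   0.0313 -0.3885 -0.5794 -1.0956  0.0312] tcp [0.4222 0.1523 0.1555] F [-0.5371 -0.2188 -1.11  ] open 0.013628121303042834 49.993979930877686
[[ 0.0246 -0.9996 -0.0111]
 [-0.8656 -0.0269  0.5   ]
 [-0.5001 -0.0027 -0.866 ]]
origin [0.4199 0.1948 0.2398] [-0.0246  0.8656  0.5001]
scene 379 [0.4188 0.1956 0.234  1.5896 0.4984] 0.0010234433209747595 along -0.002161132528560538
scene 391 [0.4183 0.1963 0.2339 1.5739 0.4974] 0.0012079945672797444 along -0.0015871228441796978
```

Emit:
servo_tool(
  motion=[
    {"delta_pos": [0.4, 0, -0.28], "delta_rot": [0, 0, 0], "grip": 1},
    {"delta_pos": [0.8, 0, -0.56], "delta_rot": [0, 0, 0], "grip": 1},
    {"delta_pos": [1, 0, -0.7], "delta_rot": [0, 0, 0], "grip": 1},
    {"delta_pos": [1, 0, -0.7], "delta_rot": [0, 0, 0], "grip": 1},
    {"delta_pos": [1, -0.05, -0.7], "delta_rot": [0, 0, 0], "grip": 1},
    {"delta_pos": [1, -0.05, -0.7], "delta_rot": [0, 0, 0], "grip": 1},
    {"delta_pos": [1, -0.05, -0.7], "delta_rot": [0, 0, 0], "grip": 1},
    {"delta_pos": [1, -0.05, -0.7], "delta_rot": [0, 0, 0], "grip": 1},
  ],
)

```text
clock: 20.75
tool_pos: [0.4345, -0.1107, 0.1758]
orientation: [-0.18, 0.692, -0.674, -0.186]
contact_force: [0.2, -0.0, -2.5]
opening: 0.0136
finger_force: 50.0
```

Emit:
servo_tool(
  motion=[
    {"delta_pos": [1, -0.05, -0.7], "delta_rot": [0, 0, 0], "grip": 1},
    {"delta_pos": [1, 0, -0.7], "delta_rot": [0, 0, 0], "grip": 1},
    {"delta_pos": [1, 0, -0.7], "delta_rot": [0, 0, 0], "grip": 1},
    {"delta_pos": [1, 0, -0.7], "delta_rot": [0, 0, 0], "grip": 1},
    {"delta_pos": [1, 0, -0.7], "delta_rot": [0, 0, 0], "grip": 1},
    {"delta_pos": [1, 0, -0.7], "delta_rot": [0, 0, 0], "grip": 1},
    {"delta_pos": [1, 0, -0.7], "delta_rot": [0, 0, 0], "grip": 1},
    {"delta_pos": [0.6, 0, -0.3], "delta_rot": [0, 0, 0], "grip": 1},
  ],
)

```text
clock: 21.75
tool_pos: [0.4434, -0.3866, 0.1961]
orientation: [-0.181, 0.692, -0.674, -0.186]
contact_force: [-0.1, -0.4, -1.6]
opening: 0.0133
finger_force: 50.0
```

Emit:
servo_tool(
  motion=[
    {"delta_pos": [0, 0, 0], "delta_rot": [0, 0.5, 0], "grip": 1},
    {"delta_pos": [0, 0, 0], "delta_rot": [0, 0.7, 0], "grip": 1},
    {"delta_pos": [0, 0, 0], "delta_rot": [0, 0.7, 0], "grip": 1},
    {"delta_pos": [0, 0, 0], "delta_rot": [0, 0.6, 0], "grip": 1},
    {"delta_pos": [0, 0, 0], "delta_rot": [0, 0.3, 0], "grip": 1},
    {"delta_pos": [0, 0, 0], "delta_rot": [0, 0, 0], "grip": 1},
  ],
)

```text
clock: 22.5
tool_pos: [0.4434, -0.3835, 0.1971]
orientation: [-0.012, 0.717, -0.696, -0.013]
contact_force: [-0.6, -0.0, -1.6]
opening: 0.0136
finger_force: 50.0
```

```bash
python3 reel2.py
```

```text
t 22.5 j [-0.4037  0.226  -0.142  -0.0339 -1.2191  0.4452] tcp [ 0.4434 -0.3835  0.1971] F [-0.6476 -0.048  -1.5961] open 0.013595390142068056 49.994192719459534
[[ 0.0295 -0.9996 -0.0022]
 [-0.9989 -0.0296  0.0355]
 [-0.0356  0.0012 -0.9994]]
origin [ 0.4402 -0.3064  0.2516] [-0.0295  0.9989  0.0356]
scene 388 [ 0.4397 -0.3074  0.2446  1.5868  0.0383] 0.0008086915343616717 along -0.0012372176177809725
scene 414 [ 0.4395 -0.3078  0.245   1.574   0.0344] 0.0009795488759447514 along -0.0015346438988649285
```

Emit:
servo_tool(
  motion=[
    {"delta_pos": [0.12, 0, 0.5], "delta_rot": [0, 0.2, 0], "grip": 1},
    {"delta_pos": [0, 0, 1], "delta_rot": [0, 0, 0], "grip": 1},
    {"delta_pos": [0, 0, 1], "delta_rot": [0, 0, 0], "grip": 1},
    {"delta_pos": [0, 0, 1], "delta_rot": [0, 0, 0], "grip": 1},
    {"delta_pos": [0, 0, 0], "delta_rot": [0, 0, 0], "grip": 1},
  ],
)

```text
clock: 23.32
tool_pos: [0.4421, -0.3873, 0.0897]
orientation: [0.001, 0.716, -0.698, -0.003]
contact_force: [-0.6, -1.0, -0.8]
opening: 0.0136
finger_force: 50.0
```

```bash
python3 reel2.py; python3 - <<'E'
from spin import *
s,R=st();spin(R,s["tool_pos"])
E
```

```text
t 23.32 j [-0.3876  0.3033 -0.3121 -0.0009 -0.9612  0.4143] tcp [ 0.4421 -0.3873  0.0897] F [-0.5616 -0.9984 -0.8488] open 0.013585482430280077 49.993990659713745
[[ 0.0261 -0.9996 -0.0051]
 [-0.9997 -0.0261  0.0029]
 [-0.003   0.005  -1.    ]]
origin [ 0.4393 -0.3085  0.1417] [-0.0261  0.9997  0.003 ]
scene 265 [ 0.4387 -0.3096  0.1355  1.589   0.002 ] 0.0009151750947946867 along -0.0010257040737087376
scene 292 [ 0.4395 -0.3093  0.1383  1.5631 -0.0036] 0.0010857273790717311 along -0.0007402864061796677
t 23.52 j [-0.3867  0.2986 -0.3087  0.0004 -0.9615  0.4139] tcp [ 0.4449 -0.3884  0.0938] F [ 0.3902  0.7733 -0.5607] open 0.013334740309038234 49.99394953250885
[[ 0.0274 -0.9996  0.0017]
 [-0.9996 -0.0274 -0.001 ]
 [ 0.0011 -0.0017 -1.    ]]
pred [ 0.4417 -0.3094  0.1454  1.5982 -0.0011]
scene 201 (array([ 0.4522, -0.3075,  0.1494,  1.7509,  0.0145]), np.float64(0.0020570760880005033))
top 73 (array([ 0.4427, -0.3034,  0.1557,  1.6407,  0.3568]), np.float64(0.0009661028872597517))
wrist 0
```

Emit:
servo_tool(
  motion=[
    {"delta_pos": [-0.04, 0.03, 0.7], "delta_rot": [0, 0, 0], "grip": 1},
    {"delta_pos": [0, 0, 0.6], "delta_rot": [0, 0, 0], "grip": 1},
    {"delta_pos": [0, 0, 0.5], "delta_rot": [0, 0, 0], "grip": 1},
    {"delta_pos": [0, 0, 0.35], "delta_rot": [0, 0, 0], "grip": 1},
    {"delta_pos": [0, 0, 0], "delta_rot": [0, 0, 0], "grip": 1},
    {"delta_pos": [0, 0, 0], "delta_rot": [0, 0, 0], "grip": 1},
  ],
)

```text
clock: 24.42
tool_pos: [0.4433, -0.3865, 0.0284]
orientation: [-0.0, 0.717, -0.697, 0.0]
contact_force: [-0.7, -1.0, -0.7]
opening: 0.0135
finger_force: 50.0
```

```bash
python3 reel2.py
```

```text
t 24.43 j [-0.3848  0.3685 -0.382   0.0001 -0.8198  0.4124] tcp [ 0.4433 -0.3865  0.0284] F [-0.6716 -0.9987 -0.6681] open 0.0135078685430154 49.9987006187439
[[ 0.0276 -0.9996  0.0004]
 [-0.9996 -0.0276 -0.0002]
 [ 0.0002 -0.0004 -1.    ]]
origin [ 0.4401 -0.3075  0.0801] [-0.0276  0.9996 -0.0002]
scene 291 [ 0.4391 -0.2992  0.0704  1.5294  0.1931] 0.0020965660523051804 along 0.008333390218718354
scene 341 [ 0.4387 -0.2962  0.0708  1.4782  0.1799] 0.0025483355922229084 along 0.011389520261705316
```

Emit:
servo_tool(
  motion=[
    {"delta_pos": [0, 0, 0], "delta_rot": [0, 0, 0], "grip": 0.7},
    {"delta_pos": [0, 0, 0], "delta_rot": [0, 0, 0], "grip": 0.6},
    {"delta_pos": [0, 0, 0], "delta_rot": [0, 0, 0], "grip": 0.6},
    {"delta_pos": [0, 0, -0.5], "delta_rot": [0, 0, 0], "grip": 0.6},
    {"delta_pos": [0, 0, -1], "delta_rot": [0, 0, 0], "grip": 0.6},
    {"delta_pos": [0, 0, -1], "delta_rot": [0, 0, 0], "grip": 0.8},
    {"delta_pos": [0.5, 0, -1], "delta_rot": [0, 0, 0], "grip": 1},
    {"delta_pos": [0.5, 0, -1], "delta_rot": [0, 0, 0], "grip": 1},
  ],
)

```text
clock: 25.62
tool_pos: [0.4441, -0.4167, 0.1654]
orientation: [-0.0, 0.717, -0.697, 0.001]
contact_force: [0.0, -0.9, -0.8]
opening: 0.0105
finger_force: 0.0
```

Emit:
servo_tool(
  motion=[
    {"delta_pos": [0, 0, -1], "delta_rot": [0, 0, 0], "grip": 1},
    {"delta_pos": [0, 0, 0], "delta_rot": [0, 0, 0], "grip": 1},
  ],
)

```text
clock: 25.88
tool_pos: [0.4452, -0.4176, 0.1969]
orientation: [-0.001, 0.717, -0.697, 0.003]
contact_force: [-0.1, -0.4, -0.5]
opening: 0.0002
finger_force: 0.0
```

```bash
python3 - <<'E'
from w import *
from fit import *
st()
s,W=look("w6",[("spindle",.08),("spindle_grip",.08),("spindle_neck",.08),("keeper_hinge",.0965),("keeper_end",.14),("near_fork",.08)])
sc=robot.snapshot("scene")
for q in robot.regions_of("keeper",s)[:1]:
    P=W[q["mask"]];P=P[~np.isnan(P[:,0])];print(q["p"],q["mask"].sum(),q["position"],np.percentile(P,[2,50,98],axis=0))
p0=[.4408,-.308,.0805,1.597,0]
for n,V in(("w",W),("scene",cloud(sc))):
    P=V.reshape(-1,3);P=P[~np.isnan(P[:,0])]
    A=P[(abs(model(p0,P,SPIN))<.008)&(P[:,2]>.078)&(P[:,1]<-.309)]
    print(n,len(A),fit(A,p0,SPIN))
    q0=[.4408,-.308,.0765,1.597,0]
    A=P[(abs(model(q0,P,REEL))<.01)&(P[:,2]>.08)&(P[:,1]>-.308)]
    print(n,len(A),fit(A,q0,REEL))
f=lambda i,y,x:cv2.resize(i[y:y+120,x:x+160],(400,300),interpolation=cv2.INTER_CUBIC)
cv2.imwrite("pics/m6.png",np.hstack([f(s["color"],180,240),f(sc["color"],270,220)]))
E
```

```text
t 25.88 j [-0.4331  0.2446 -0.1316  0.0009 -1.1887  0.4604] tcp [ 0.4452 -0.4176  0.1969] F [-0.064  -0.3892 -0.5461] open 0.00020595074917800722 0.0
[[ 0.0276 -0.9996  0.005 ]
 [-0.9996 -0.0276 -0.0033]
 [ 0.0034 -0.0049 -1.    ]]
campos [ 0.4462 -0.4818  0.3934] 61.465147428254426 fwd [-0.0032  0.2428 -0.9701]
 M spindle_grip 0.71 [277.1 322.4] [ 0.4445 -0.3715  0.08  ]
 M keeper_end 0.59 [347.7 324.2] [ 0.4422 -0.341   0.14  ]
w 641 (array([ 0.4399, -0.3075,  0.0805,  1.6096, -0.0066]), np.float64(0.0005934397126639169))
w 42 (array([ 0.4474, -0.304 ,  0.0769,  2.2215, -0.0334]), np.float64(0.00030224154467312623))
scene 75 (array([ 0.4425, -0.309 ,  0.0755,  1.5915, -0.0574]), np.float64(0.0010970619299073819))
scene 307 (array([ 0.4397, -0.3061,  0.0749,  1.5973,  0.0281]), np.float64(0.0015060952214922489))
```

View pics/m6.png

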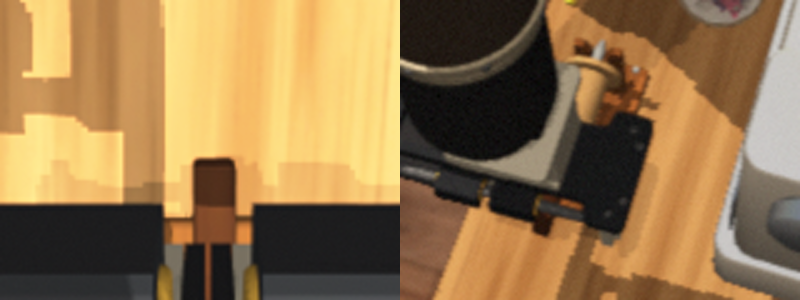

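Emit:
servo_tool(
  motion=[
    {"delta_pos": [-0.9, 0.8, 0], "delta_rot": [0, 0, 0], "grip": 1},
    {"delta_pos": [-1, 0.9, 0], "delta_rot": [0, 0, 0], "grip": 1},
    {"delta_pos": [-1, 0.8, 0], "delta_rot": [0, 0, 0], "grip": 1},
    {"delta_pos": [0, 0, 0.8], "delta_rot": [0, 0, 0], "grip": 1},
    {"delta_pos": [0, 0, 1], "delta_rot": [0, 0, 0], "grip": 1},
    {"delta_pos": [0, 0, 0.9], "delta_rot": [0, 0, 0], "grip": 1},
    {"delta_pos": [0, 0, 0], "delta_rot": [0, 0, 0], "grip": 1},
  ],
)

```text
clock: 27.2
tool_pos: [0.3651, -0.3308, 0.1103]
orientation: [0.001, 0.717, -0.697, -0.002]
contact_force: [-0.0, 0.4, 1.3]
opening: 0.0002
finger_force: 0.0
```

```bash
python3 - <<'E'
from w import *
st()
s=robot.snapshot("top");W=cloud(s)
for l in ("keeper","spindle","long_spool"):
  for q in robot.regions_of(l,s)[:1]:
    P=W[q["mask"]];P=P[~np.isnan(P[:,0])];print(l,q["p"],q["mask"].sum(),np.percentile(P,[2,50,98],axis=0))
P=W.reshape(-1,3);m=(abs(P[:,1]+.331)<.012)&(P[:,0]>.395)&(P[:,0]<.435)&(P[:,2]>.1)&(P[:,2]<.17);print(P[m])
E
```

```text
t 27.2 j [-0.3366  0.1307 -0.4897 -0.0004 -0.9547  0.3642] tcp [ 0.3651 -0.3308  0.1103] F [-0.025   0.3715  1.3023] open 0.00019933050911101718 0.0
[[ 0.0274 -0.9996 -0.0039]
 [-0.9996 -0.0274  0.0017]
 [-0.0018  0.0038 -1.    ]]
[]
```

Emit:
servo_tool(
  motion=[
    {"delta_pos": [0, 0, 0.8], "delta_rot": [0, 0, 0], "grip": 1},
    {"delta_pos": [0, 0, 0.36], "delta_rot": [0, 0, 0], "grip": 1},
    {"delta_pos": [0, -0.4, 0], "delta_rot": [0, 0, 0], "grip": 1},
    {"delta_pos": [0, -0.4, 0], "delta_rot": [0, 0, 0], "grip": 1},
    {"delta_pos": [0, -0.4, 0], "delta_rot": [0, 0, 0], "grip": 1},
    {"delta_pos": [0, -0.4, 0], "delta_rot": [0, 0, 0], "grip": 1},
    {"delta_pos": [0, -0.15, 0], "delta_rot": [0, 0, 0], "grip": 1},
    {"delta_pos": [0, 0, 0], "delta_rot": [0, 0, 0], "grip": 1},
  ],
)

```text
clock: 28.4
tool_pos: [0.4198, -0.33, 0.0771]
orientation: [-0.0, 0.717, -0.697, 0.0]
contact_force: [0.4, -0.2, -0.5]
opening: 0.0004
finger_force: 0.0
```

```bash
python3 st.py
```

```text
t 28.4 j [-0.299   0.2312 -0.4497 -0.0001 -0.8892  0.3269] tcp [ 0.4198 -0.33    0.0771] F [ 0.3866 -0.2272 -0.5342] open 0.0004021216303726388 0.0
[[ 0.0279 -0.9996  0.0007]
 [-0.9996 -0.0279 -0.0001]
 [ 0.0002 -0.0006 -1.    ]]
```

Emit:
servo_tool(
  motion=[
    {"delta_pos": [0, -0.4, 0.2], "delta_rot": [0, 0, 0], "grip": 1},
    {"delta_pos": [0, -0.4, 0.25], "delta_rot": [0, 0, 0], "grip": 1},
    {"delta_pos": [0, -0.35, 0.05], "delta_rot": [0, 0, 0], "grip": 1},
    {"delta_pos": [0, 0, 0.05], "delta_rot": [0, 0, 0], "grip": 1},
    {"delta_pos": [0, 0, 0], "delta_rot": [0, 0, 0], "grip": 1},
  ],
)

```text
clock: 29.02
tool_pos: [0.4527, -0.3293, 0.0617]
orientation: [0.001, 0.717, -0.697, -0.001]
contact_force: [-8.9, 4.1, 16.9]
opening: 0.0003
finger_force: 12.0
```

```bash
python3 st.py
```

```text
t 29.02 j [-0.2783  0.2894 -0.4098  0.0014 -0.8737  0.3057] tcp [ 0.4527 -0.3293  0.0617] F [-8.9468  4.08   16.9019] open 0.00028604003805040765 12.016742244159104
[[ 0.0283 -0.9996 -0.0024]
 [-0.9996 -0.0283 -0.0004]
 [ 0.0004  0.0024 -1.    ]]
```

Emit:
servo_tool(
  motion=[
    {"delta_pos": [0, 0.1, -0.5], "delta_rot": [0, 0, 0], "grip": 1},
    {"delta_pos": [0.5, 0, -1], "delta_rot": [0, 0, 0], "grip": 1},
    {"delta_pos": [1, 0, -1], "delta_rot": [0, 0, 0], "grip": 1},
    {"delta_pos": [1, 0, -1], "delta_rot": [0, 0, 0], "grip": 1},
    {"delta_pos": [1, 0, -1], "delta_rot": [0, 0, 0], "grip": 1},
    {"delta_pos": [0.5, 0, -1], "delta_rot": [0, 0, 0], "grip": 1},
    {"delta_pos": [0, 0, 0], "delta_rot": [0, 0, 0], "grip": 0},
    {"delta_pos": [0, 0, 0], "delta_rot": [0, 0, 0], "grip": 0},
  ],
)

```text
clock: 30.02
tool_pos: [0.454, -0.4488, 0.2251]
orientation: [-0.0, 0.717, -0.697, -0.0]
contact_force: [0.3, 0.8, -0.2]
opening: 0.0151
finger_force: 0.0
```

```bash
cat > chk.py <<'E'
from w import *
from fit import *
st()
s,W=look("w7",[("spindle",.08),("spindle_grip",.08),("keeper_hinge",.0965),("keeper_end",.1)])
sc=robot.snapshot("scene");t=robot.snapshot("top")
for n,S in(("w",s),("scene",sc),("top",t)):
    V=cloud(S)
    for q in robot.regions_of("keeper",S)[:1]:
        P=V[q["mask"]];P=P[~np.isnan(P[:,0])];print("keeper",n,q["p"],q["mask"].sum(),q["position"],np.percentile(P,[2,50,98],axis=0))
    P=V.reshape(-1,3);P=P[~np.isnan(P[:,0])]
    A=P[(abs(P[:,1]+.331)<.0045)&(P[:,0]>.40)&(P[:,0]<.48)&(P[:,2]>.093)&(P[:,2]<.16)]
    A=A[np.argsort(A[:,0])];print(n,len(A));print(A[::max(1,len(A)//12)][:,[0,2]].T)
    p0=[.4408,-.308,.0805,1.597,0]
    A=P[(abs(model(p0,P,SPIN))<.008)&(P[:,2]>.078)&((P[:,1]<-.337)|(P[:,1]>-.24))]
    if len(A)>30: print("spin",len(A),fit(A,p0,SPIN))
    q0=[.4408,-.308,.0765,1.597,0]
    A=P[(abs(model(q0,P,REEL))<.01)&(P[:,2]>.08)&(P[:,1]>-.308)&(P[:,1]<-.243)]
    if len(A)>30: print("reel",len(A),fit(A,q0,REEL))
f=lambda i,y,x:cv2.resize(i["color"][y:y+100,x:x+133],(400,300),interpolation=cv2.INTER_CUBIC)
cv2.imwrite("pics/m7.png",np.hstack([f(s,200,250),f(sc,270,230)]))
E
python3 chk.py
```

```text
t 30.02 j [-0.4748  0.2796 -0.0191 -0.0006 -1.2723  0.5024] tcp [ 0.454  -0.4488  0.2251] F [ 0.306   0.8439 -0.2385] open 0.015095789790133885 0.0
[[ 0.0274 -0.9996  0.0001]
 [-0.9996 -0.0274  0.0006]
 [-0.0006 -0.0001 -1.    ]]
campos [ 0.456  -0.5138  0.4213] 61.465147428254426 fwd [-0.0079  0.2465 -0.9691]
 M spindle 0.94 [361.8 330.8] [ 0.4423 -0.3077  0.08  ]
 M spindle_grip 0.97 [300.5 331.3] [ 0.4438 -0.3699  0.08  ]
 M keeper_end 0.91 [350.4 309.6] [ 0.4621 -0.3305  0.1   ]
keeper w 0.56 520 [349.2, 322.1] [[ 0.433  -0.335   0.09  ]
 [ 0.4511 -0.3312  0.1   ]
 [ 0.4686 -0.3245  0.1051]]
w 449
[[0.4325 0.4353 0.4387 0.4415 0.4442 0.4477 0.4504 0.4538 0.4566 0.4599
  0.4627 0.4655 0.4687]
 [0.0997 0.0992 0.1003 0.0958 0.1016 0.0991 0.0997 0.1012 0.0992 0.1004
  0.1006 0.0972 0.1052]]
spin 533 (array([ 0.4415, -0.3074,  0.0806,  1.5891, -0.0059]), np.float64(0.0006498270801710698))
reel 369 (array([ 0.4395, -0.3071,  0.0766,  1.6003,  0.0006]), np.float64(0.00028079815339625904))
scene 12
[[0.463  0.4631 0.464  0.4655 0.4666 0.4667 0.4681 0.4682 0.4703 0.4704
  0.4709 0.4712]
 [0.1002 0.0966 0.0977 0.099  0.0972 0.1024 0.1027 0.0996 0.1044 0.1083
  0.0996 0.1052]]
spin 47 (array([ 0.5012, -0.2676,  0.1077,  2.6619, -0.3124]), np.float64(0.001700168530571939))
reel 357 (array([ 0.4396, -0.3091,  0.0756,  1.5953, -0.0079]), np.float64(0.0010309763846945083))
top 0
[]
```

View pics/m7.png

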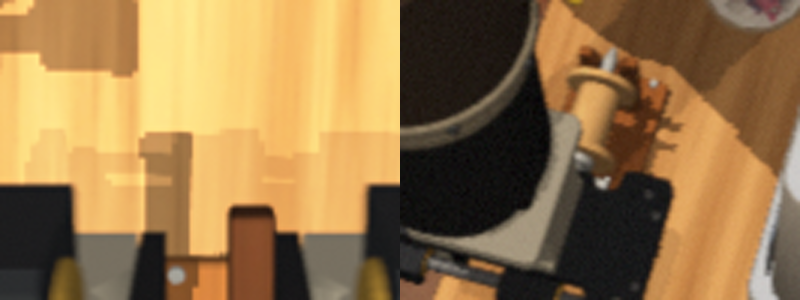

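```bash
python3 -c "
from workcell import robot
print(robot.close_job())"
```

```text
the job is handed in; nothing more can be done
None
```

I laid the loaded spindle in both forks with the long reel between them and the handle at the keeper's end. I then closed the keeper, which measures level with its top at about 0.0997 m, and handed the job in at about 30 s; no verdict came back.

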